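# Seat the mortar in the V stop

## Task

Slide the small brown stone mortar along the bench into the open mouth of the pale wooden V-shaped stop, until it sits fully home against both rails. Keep it down on the bench and upright all the way, and leave the white-lidded jar that stands beside it where it is.

Things in the scene. Friction and masses are not known exactly. Their poses are not given: they have to be found in the camera images.
- mortar: Small brown eight-sided stone mortar, loose, about 0.12 kg; 60 mm across at the widest, 24 mm high at the rim (30 mm with the pestle that is fixed in its bowl); the foot is a little narrower. It slides on the bench without tipping when pushed low from one side. Any yaw. Origin: centre of its underside, z up.
- v_stop: V-shaped stop of two pale wooden rails (120 mm long, 16 thick, 20 high, joined at the point), fixed to the bench, waxed so that things slide along them; no floor inside, only the bench. Inner faces stand 30 degrees either side of the centre line. +x runs along it from the open mouth (120 mm wide inside) to the closed point; y across; z up. Origin: same point as v_seat.
- v_seat (a point): Where the mortar's centre comes to rest, at bench height, when the mortar touches both rails of the V stop. On its centre line: the inner faces meet 58 mm beyond it (stop's +x) and the mouth lies 46 mm before it (-x). Same axes as the stop.
- powder_jar: Clear jar with white lid and pinkish-brown contents, loose, 42 mm diameter, 58 mm high; stands 80 to 95 mm from the mortar, centre to centre, both before the mouth of the V stop; either may be on the left. Leave it alone. Origin: centre of its underside.
Not all that is in view belongs to the job. Leave any purple look-alike of the mortar alone.

How it is judged (in metres and radians):
At the end, for the whole second after the job is handed in: The mortar stands upright (within 7 degrees) and still on the bench, its centre within 12 mm of its seat between the rails, and the jar is within 20 mm of where it stood (horizontal distance between mortar and v_seat below 0.012 m and height (world z) of mortar below 0.006 m and angle between mortar's own z axis and vertical below 0.12 rad and linear speed of mortar below 0.02 m/s and distance of powder_jar from where it was at the start of the episode below 0.02 m); the robot touches nothing.
It fails at once if the mortar is lifted off the bench (15 mm or more) (height (world z) of mortar above 0.015 m).
It fails at once if the mortar is tipped by more than 25 degrees (angle between mortar's own z axis and vertical above 0.44 rad).
It fails at once if the jar is moved by more than 20 mm (distance of powder_jar from where it was at the start of the episode above 0.02 m).
It fails at once if the jar is knocked over (angle between powder_jar's own z axis and vertical above 0.4 rad).
It also fails if it takes over 32 s, if anything falls off the work surface, if the arm or the gripper's body presses on something with over 40 N, if the wrist force passes 120 N, or if a joint passes its speed limit or range.

## Robot

A 6-joint arm with a two-finger parallel gripper is mounted at the origin on the work surface; the furniture and walls round the work are solid. World frame = base frame: x ahead of the robot, y to its left, z up, the work surface at z = 0. Lengths are in mm, angles in degrees, forces in N, time in s.
With the tool pointing down it reaches from about 350 to 850 mm from the base axis. Payload 8.1 kg.
Tool frame: the origin (TCP) lies at the very end of the fingers, on their centre line; the grasp point (between the pads) lies 19 mm behind it (r.grip_depth is the distance from the TCP to the grasp point, in mm); y points along the fingers, z is the direction in which the jaws open and shut, and the axes are right-handed (so a half turn about y gives the same grasp; the last joint's range is limited). The gripper opens to 85 mm and grips with 20 to 120 N. Pads are 22 mm wide; open, the fingers measure 114 mm over their backs; the gripper's body (76 mm by 85 mm) begins 54 mm behind the grasp point. The pads swing forward as they close: fully open they stand 13 mm farther back than shut.
Start: joints at [-68.835, 7.471, 85.268, -0, 87.261, -4.893], TCP at [263.589, -539.005, 231.292] pointing down, gripper open.
Joint ranges: [-169.43, 169.43], [-51.17, 129.36], [1.28, 143.12], [-76.62, 256.62], [0, 156.53], [-152.29, 152.29]. Speed limits (degrees/s): [136.94, 136.94, 159.86, 180, 180, 180].

## Interface

Orientations are given as [roll, pitch, yaw] about the fixed x, y, z axes, in that order (R = Rz(yaw) Ry(pitch) Rx(roll)).
In Python, from bench import readout, eyes, r gives the robot as it stands. The module is installed in compiled form; this text tells all that it offers.
- The arm moves only by the tool move_arm, never from a script. Its argument "motion" is text: rows parted by semicolons, each of 6 numbers parted by spaces: the shift along the world's x, y, z in cm, then the turn, a rotation vector about the world's x, y, z in degrees. A call has 1 to 10 rows; each row is the pose to reach, as a shift and turn from the pose commanded when the call began; what a row does not reach only later rows make up. A row lasts 1/12 s, in which the tool goes at most 41.7 mm and 7.16 degrees, less where a joint would pass 70% of its speed; a pose out of reach is approached as far as the arm can. A call with a gripper value outside its range is refused whole. "fingers" is the finger opening in cm, from 0 to 8.54, set as the call begins (left out, the last holds). The fingers move at their own pace and stop on an object; "squeeze" is the grip in N (left out, the last holds). Time passes only in rows, so rows that repeat a pose let the fingers close. It gives the time, the measured TCP pose, the force and the opening at its end, in the units of the state.
- readout.sense(): the state, without advancing time (a new reading comes with each control period).
- eyes.snapshot(name): name is "scene" or "top"; returns a dict with "image" (480x640x3 uint8, blue, green, red), "fx", "fy", "cx", "cy" (pixels), "dist_coeffs" ([k1, k2, p1, p2, k3] as OpenCV has them; the pictures are not rectified), "world_to_cam" (4x4, takes a point from world to camera coordinates). Camera axes: x right, y down, z forward; pixel columns grow to the right and rows downward; lengths in mm; the calibration is good to about 2 mm. A picture is of the moment at which its call begins. There is no depth.
- r.hand_in(): hands the job in, once; it reports no verdict.
The state is a dict: "time": time; "joint_pos": joint angles; "qd": joint speeds; "joint_efforts": joint torques, N m; "tool_pos": TCP position; "tcp_rot": TCP orientation; "ft_force": force on the tool from outside, world axes, zero at the start; "wrist_torque": the same for the moment, N m; "finger_gap": finger opening in mm.
Only numpy, scipy, OpenCV 4.12 (cv2) and the standard library are available. Lean on these libraries where they do the work, as an engineer would, in place of code of your own. Each camera call takes 0.05 s, during which the arm holds its last target. There are 200 camera calls.

## Working session

There is one attempt and no reset: what is moved stays moved. The work goes in short steps, Python scripts to look and compute and a tool call to move; the robot and the scene stay as the last step left them, time stands still between calls to the robot, and variables do not carry over. Pictures are saved under pics/ and viewed, about 8 in all and at most 12, crops included, and the job is handed in when it is done.

Besides the shell and the picture viewer there is one more tool, called after ">>>" in YAML: its name, and indented under it one key for each argument. move_arm: Moves the arm, as the interface text tells. Its arguments: {"type":"object","properties":{"motion":{"type":"string"},"fingers":{"type":"number"},"squeeze":{"type":"number"}},"required":["motion"]}

```bash
mkdir -p pics; python3 - <<'E'
from bench import readout, eyes, r
import cv2
for n in("scene","top"):
    s=eyes.snapshot(n); cv2.imwrite(f"pics/{n}0.png",s["image"]); print(n,s["fx"],s["dist_coeffs"],s["world_to_cam"])
print(readout.sense())
E
```

```text
scene 589.4759337125524 [0.02994089 0.         0.         0.         0.        ] [[ 7.41401210e-01 -6.71059039e-01 -2.00297016e-03 -3.86902788e+02]
 [-2.87101995e-01 -3.14496140e-01 -9.04800875e-01  2.33991062e+02]
 [ 6.06544879e-01  6.71395520e-01 -4.25830207e-01  4.54405608e+02]
 [ 0.00000000e+00  0.00000000e+00  0.00000000e+00  1.00000000e+00]]
top 532.6939836208684 [-0.1356179  0.         0.         0.         0.       ] [[-2.57339316e-02 -9.99394584e-01 -2.34143280e-02  9.18230285e+01]
 [-9.85442106e-01  2.92981839e-02 -1.67467822e-01  5.79986271e+02]
 [ 1.68052432e-01  1.87638592e-02 -9.85599461e-01  8.12420872e+02]
 [ 0.00000000e+00  0.00000000e+00  0.00000000e+00  1.00000000e+00]]
{'time': 0.1, 'joint_pos': array([-6.88350913e+01,  7.50961519e+00,  8.53255473e+01, -1.37777033e-03,
        8.72598637e+01, -4.89050058e+00]), 'qd': array([ 0.03942453, -0.06673197, -0.23017864,  0.03835004, -0.06303692,
        0.01658258]), 'joint_efforts': array([ 1.14591126e-03, -5.70950246e+01, -5.01942515e+01, -1.41330361e-04,
        8.14178435e-03, -7.45347643e-05]), 'tool_pos': array([ 263.3987537 , -538.53510619,  230.33743589]), 'tcp_rot': array([-9.00947976e+01,  6.73007208e-03, -1.53944529e+02]), 'ft_force': array([-0.24374958, -0.30134617, -0.58387144]), 'wrist_torque': array([ 0.03350589, -0.02108202, -0.01506433]), 'finger_gap': 85.7455578025775}
```

View pics/top0.png

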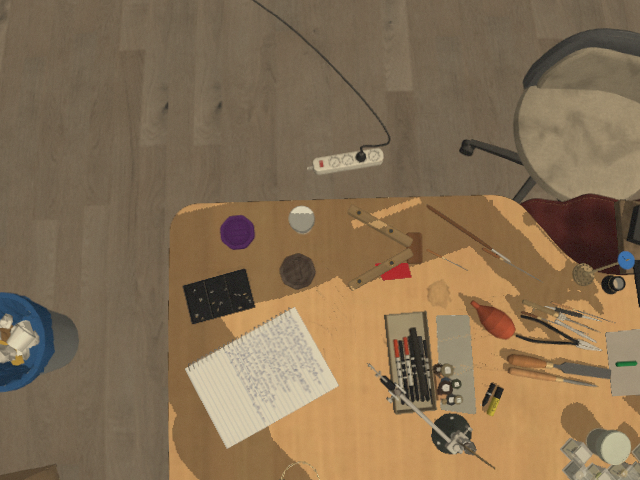

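View pics/scene0.png

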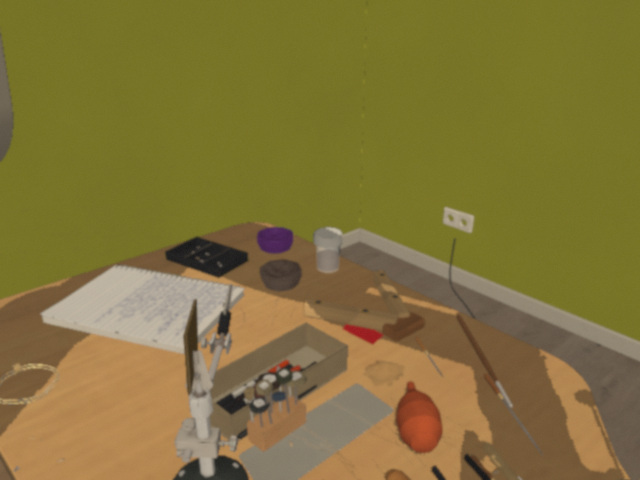

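The top view shows three round things: brown at (297,271), purple at (237,232) and the white-lidded jar at (301,219). The V stop has its mouth at x≈350 and its point near (413,245). The brown one fits the description; the purple one is the decoy. I'll confirm this in an enlarged crop.

```bash
cat > h.py <<'E'
import numpy as np, cv2
from bench import readout, eyes, r
def cam(n="top"):
    return eyes.snapshot(n)
def ray(s,px,z):
    K=np.array([[s["fx"],0,s["cx"]],[0,s["fy"],s["cy"]],[0,0,1]])
    u=cv2.undistortPoints(np.array(px,float).reshape(-1,1,2),K,np.array(s["dist_coeffs"])).reshape(-1,2)
    T=np.array(s["world_to_cam"]);R,t=T[:3,:3],T[:3,3];c=-R.T@t
    d=np.c_[u,np.ones(len(u))]@R
    return c+d*((z-c[2])/d[:,2])[:,None]
E
python3 - <<'E'
from h import *
s=cam(); im=s["image"]
c=im[190:310,220:440]; cv2.imwrite("pics/crop1.png",cv2.resize(c,None,fx=3.6,fy=3.6,interpolation=cv2.INTER_CUBIC))
print(ray(s,[(297,271)],12),ray(s,[(301,219)],58),ray(s,[(237,232)],12))
E
```

```text
[[534.29670987  95.98491933  12.        ]] [[613.38671321  85.7462789   58.        ]] [[603.80895808 196.83624662  12.        ]]
```

View pics/crop1.png

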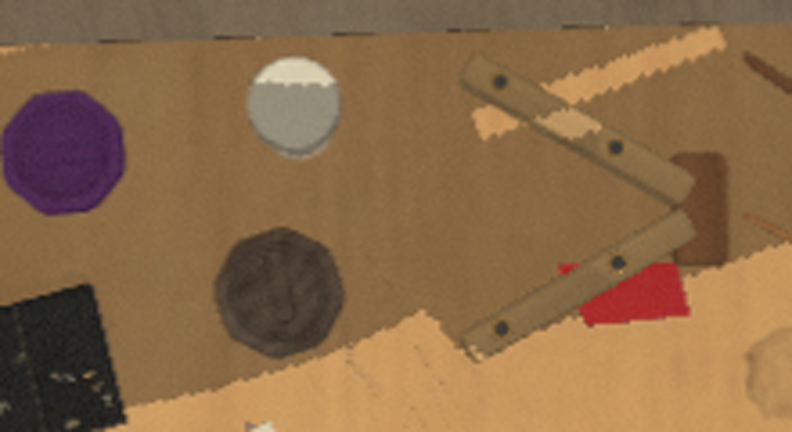

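The crop confirms the brown octagon at crop (279,292), with the jar above it at (294,105). The rail screws are at (500,82), (615,147), (501,328) and (617,262). I'll locate the V from the rails' centrelines and refine the mortar with a mask.

```bash
python3 - <<'E'
from h import *
s=cam(); im=s["image"]
f=lambda p:(np.array(p,float)+.5)/3.6-.5+[220,190]
P=ray(s,f([(500,82),(615,147),(501,328),(617,262)]),20)[:,:2]
def sol(a,b,c,d):
    t=np.linalg.solve(np.c_[b-a,-(d-c)],c-a); return a+t[0]*(b-a)
X=sol(*P); u=[(X-P[i])/np.linalg.norm(X-P[i]) for i in(0,2)]
ax=u[0]+u[1]; ax/=np.linalg.norm(ax)
print(P,"X",X,"half",np.degrees(np.arccos(u[0]@ax)),"ax",ax,"seat",X-74*ax)
# inner edges corner check: mouth ends and apex
print("edges",ray(s,f([(462,85),(672,205),(466,335),(683,210)]),20)[:,:2], "ends mid")
hsv=cv2.cvtColor(im,cv2.COLOR_BGR2HSV)
print(hsv[271,297],hsv[271,320],hsv[300,297])
m=((hsv[...,2]<95)&(hsv[...,0]<40)).astype(np.uint8);m[:245]=0;m[300:]=0;m[:,:272]=0;m[:,325:]=0
m=cv2.morphologyEx(m,cv2.MORPH_OPEN,np.ones((3,3)))
c=max(cv2.findContours(m,0,2)[0],key=cv2.contourArea)
Q=ray(s,c.reshape(-1,2),22)[:,:2]
(cx,cy),(w,h),a=cv2.minAreaRect(Q.astype(np.float32)); print("mortar",cx,cy,w,h,a, cv2.minEnclosingCircle(Q.astype(np.float32)))
E
```

```text
[[629.74736733 -10.50324546]
 [597.16656358 -62.89301716]
 [514.26753434  -6.19092244]
 [543.16572863 -61.05854354]] X [ 568.45129123 -109.06703343] half 29.82623486121758 ax [-0.03578791 -0.99935941] seat [571.09959651 -35.11443727]
edges [[628.83856973   7.37873439]
 [569.01478225 -88.04648807]
 [511.52535895  10.00236151]
 [566.51321597 -93.04956994]] ends mid
[17 87 73] [ 16 132 137] [ 16 133 205]
mortar 533.6559448242188 95.35491180419922 56.84951400756836 56.55707550048828 64.2362060546875 ((533.682861328125, 95.30801391601562), 29.778921127319336)
```

```bash
python3 - <<'E'
from h import *
s=cam(); q=cam("scene")
print("tray",ray(s,[(247,269),(255,301)],10)[:,:2])
print("base",ray(s,[(452,433)],0))
for px in [(368,365),(495,467)]:
  for z in(50,100,150,200,250): print(px,z,ray(s,[px],z)[0,:2])
for z in (50,100,150,200,250,300): print("sc",z,ray(q,[(228,290),(190,305),(205,380)],z)[:,:2].round().tolist())
E
```

```text
tray [[540.19792968 180.41045154]
 [486.03459117 167.45868217]]
base [[ 258.46757318 -152.86577192    0.        ]]
(368, 365) 50 [378.743166   -13.37668139]
(368, 365) 100 [382.19218661  -9.08801238]
(368, 365) 150 [385.64120722  -4.79934338]
(368, 365) 200 [389.09022783  -0.51067437]
(368, 365) 250 [392.53924845   3.77799464]
(495, 467) 50 [ 211.51192703 -207.58524539]
(495, 467) 100 [ 224.79807257 -191.87255109]
(495, 467) 150 [ 238.0842181  -176.15985678]
(495, 467) 200 [ 251.37036363 -160.44716247]
(495, 467) 250 [ 264.65650917 -144.73446816]
sc 50 [[419.0, 53.0], [366.0, 53.0], [303.0, -78.0]]
sc 100 [[371.0, -23.0], [325.0, -23.0], [271.0, -137.0]]
sc 150 [[323.0, -100.0], [285.0, -100.0], [240.0, -195.0]]
sc 200 [[275.0, -177.0], [244.0, -177.0], [208.0, -253.0]]
sc 250 [[227.0, -254.0], [204.0, -254.0], [176.0, -311.0]]
sc 300 [[179.0, -331.0], [163.0, -331.0], [145.0, -370.0]]
```

>>> move_arm:
  motion: "4 4 1 0 0 6;8 8 2 0 0 12;11 12 2 0 0 18;13 16 2 0 0 24;15 20 2 0 0 30;16 24 2 0 0 36;17 28 2 0 0 42;18 32 2 0 0 48;18.5 36 2 0 0 54;18.5 36 2 0 0 54"
  fingers: 4

```text
time: 1.13
tool_pos: [448.7, -176.9, 251.4]
tcp_rot: [-90.0, 0.0, -99.5]
ft_force: [0.0, 0.1, 1.2]
finger_gap: 39.9
```

>>> move_arm:
  motion: "1 4 0 0 0 2;2 8 0 0 0 4;3 12 0 0 0 6;4 16 0 0 0 8;5 20 0 0 0 10;6 24 0 0 0 10;7 28 0 0 0 10;8.5 32 0 0 0 10;8.5 32.1 -4 0 0 10;8.5 32.1 -8 0 0 10"

```text
time: 1.97
tool_pos: [536.4, 145.4, 173.7]
tcp_rot: [-89.6, 0.1, -89.7]
ft_force: [0.2, -0.2, -0.7]
finger_gap: 39.9
```

>>> move_arm:
  motion: "0 0 -3 0 0 0;0 0 -6 0 0 0;0 0 -8 0 0 0;0 0 -10 0 0 0;0 0 -10 0 0 0;0 0 -10 0 0 0"

```text
time: 2.47
tool_pos: [532.4, 141.8, 70.3]
tcp_rot: [-90.2, -0.0, -89.9]
ft_force: [0.3, 0.5, 0.7]
finger_gap: 39.9
```

```bash
python3 - <<'E'
from h import *
q=cam("scene"); t=cam()
a=cv2.resize(q["image"][180:330,200:400],None,fx=2.6,fy=2.6,interpolation=2); b=cv2.resize(t["image"][190:310,220:440],None,fx=1.8,fy=1.8,interpolation=2)
o=np.zeros((390+216,520,3),np.uint8); o[:390]=a[:390,:520]; o[390:,:396]=b
cv2.imwrite("pics/p3.png",o[:600])
E
```

```text
(no output)
```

View pics/p3.png

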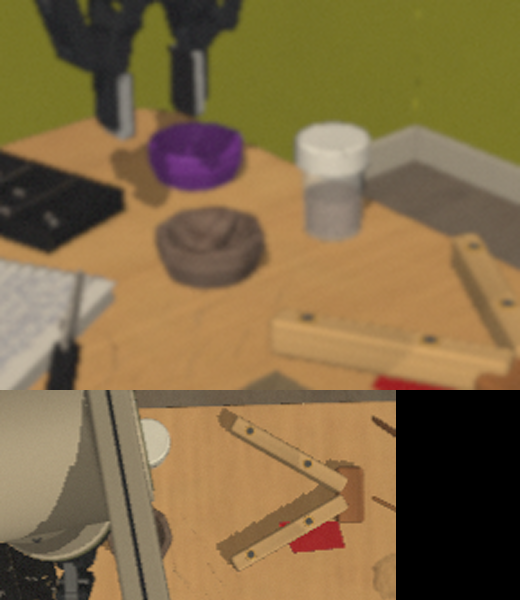

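>>> move_arm:
  motion: "0 0 -2 0 0 0;0 0 -4 0 0 0;0 0 -5.5 0 0 0;0 0 -6.3 0 0 0;0 0 -6.5 0 0 0;0 0 -6.5 0 0 0;0 -0.4 -6.5 0 0 0;0 -0.8 -6.5 0 0 0"

```text
time: 3.23
tool_pos: [534.9, 134.0, 7.9]
tcp_rot: [-89.9, 0.0, -89.9]
ft_force: [0.2, -0.6, 0.9]
finger_gap: 40.0
```

>>> move_arm:
  motion: "0 -0.5 0 0 0 0;0 -1 0 0 0 0;0 -1.5 0 0 0 0;0 -2 0 0 0 0;0.1 -2.5 0 0 0 0;0.1 -3 0 0 0 0;0.2 -3.5 0 0 0 0;0.3 -4 0 0 0 0;0.4 -4.5 0 0 0 0;0.5 -4.8 0 0 0 0"

```text
time: 4.07
tool_pos: [538.7, 85.4, 6.3]
tcp_rot: [-90.0, -0.0, -90.0]
ft_force: [-0.2, 3.0, 3.2]
finger_gap: 40.0
```

```bash
python3 - <<'E'
from h import *
q=cam("scene"); t=cam()
a=cv2.resize(q["image"][180:330,200:400],None,fx=2.6,fy=2.6,interpolation=2); b=cv2.resize(t["image"][190:310,220:440],None,fx=1.8,fy=1.8,interpolation=2)
o=np.zeros((390+216,520,3),np.uint8); o[:390]=a[:390,:520]; o[390:,:396]=b
cv2.imwrite("pics/p4.png",o[:600])
E
```

```text
(no output)
```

View pics/p4.png

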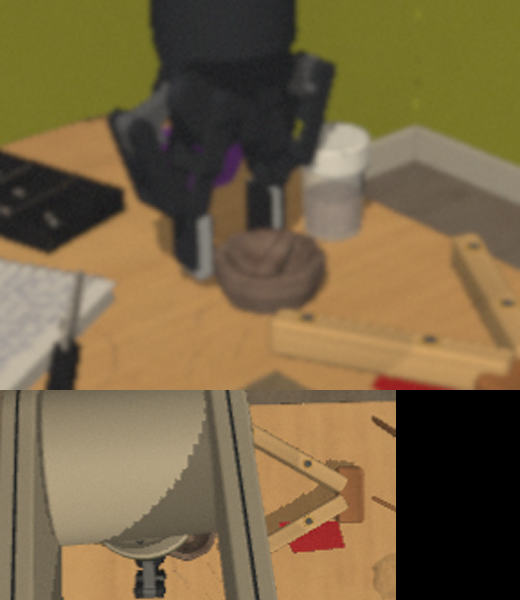

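>>> move_arm:
  motion: "0 -0.5 0 0 0 0;0 -1 0 0 0 0;0 -1.5 0 0 0 0;0 -2 0 0 0 0;0.2 -2.5 0 0 0 0;0.4 -3 0 0 0 0;0.8 -3.5 0 0 0 0;1.1 -4 0 0 0 0;1.5 -4.5 0 0 0 0;1.9 -5 0 0 0 0"

```text
time: 5.0
tool_pos: [557.9, 35.4, 6.2]
tcp_rot: [-90.0, -0.0, -89.9]
ft_force: [-0.8, 0.9, -0.3]
finger_gap: 39.8
```

>>> move_arm:
  motion: "0.3 -0.5 0 0 0 0;0.6 -1 0 0 0 0;0.9 -1.5 0 0 0 0;1.1 -2 0 0 0 0;1.3 -2.3 0 0 0 0;1.3 -2.5 0 0 0 0;1.3 -2.5 0 0 0 0"

```text
time: 5.58
tool_pos: [570.8, 10.5, 6.3]
tcp_rot: [-90.0, -0.0, -90.0]
ft_force: [0.2, 0.5, -0.7]
finger_gap: 39.9
```

```bash
python3 - <<'E'
from h import *
q=cam("scene"); t=cam()
a=cv2.resize(q["image"][190:340,230:430],None,fx=2.6,fy=2.6,interpolation=2); b=cv2.resize(t["image"][190:310,220:440],None,fx=1.8,fy=1.8,interpolation=2)
o=np.zeros((390+216,520,3),np.uint8); o[:390]=a[:390,:520]; o[390:,:396]=b
cv2.imwrite("pics/p5.png",o[:600])
E
```

```text
(no output)
```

View pics/p5.png

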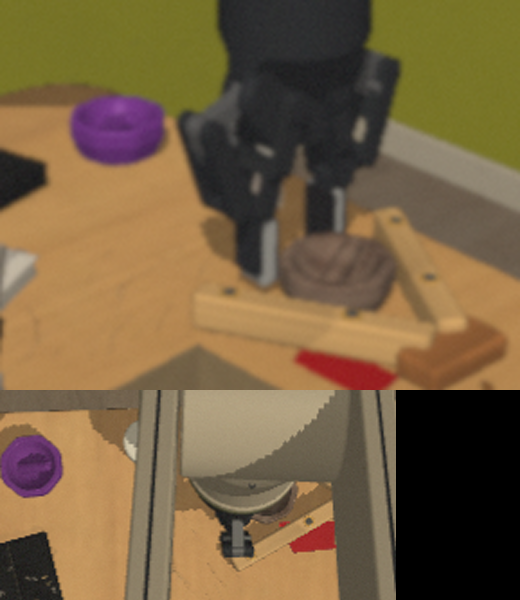

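The mortar is inside the V, upright, with a small gap left to go. I'll push gently and watch the force.

>>> move_arm:
  motion: "0 -0.2 0 0 0 0;0 -0.4 0 0 0 0;0 -0.6 0 0 0 0;0 -0.8 0 0 0 0;0 -0.8 0 0 0 0;0 -0.8 0 0 0 0"

```text
time: 6.18
tool_pos: [570.6, 2.8, 6.3]
tcp_rot: [-90.0, -0.0, -90.0]
ft_force: [-0.2, 0.3, -0.6]
finger_gap: 40.0
```

>>> move_arm:
  motion: "0 -0.2 0 0 0 0;0 -0.4 0 0 0 0;0 -0.4 0 0 0 0;0 -0.4 0 0 0 0"

```text
time: 6.52
tool_pos: [570.5, -1.1, 6.3]
tcp_rot: [-90.0, -0.0, -90.0]
ft_force: [-0.1, -0.2, -0.3]
finger_gap: 40.2
```

>>> move_arm:
  motion: "0 -0.2 0 0 0 0;0 -0.3 0 0 0 0;0 -0.3 0 0 0 0;0 -0.3 0 0 0 0"

```text
time: 6.85
tool_pos: [569.9, -2.9, 6.1]
tcp_rot: [-90.1, 0.1, -89.9]
ft_force: [-2.8, 6.6, 3.0]
finger_gap: 40.1
```

>>> move_arm:
  motion: "0 -0.1 0 0 0 0;0 -0.2 0 0 0 0;0 -0.2 0 0 0 0;0 -0.2 0 0 0 0"

```text
time: 7.18
tool_pos: [569.8, -3.5, 6.1]
tcp_rot: [-90.1, 0.2, -89.9]
ft_force: [-3.8, 12.9, 5.2]
finger_gap: 40.0
```

Force rose to 13 N as it seated. Backing straight off, then lifting clear.

>>> move_arm:
  motion: "0 0.4 0 0 0 0;0 1 0 0 0 0;0 1.8 0 0 0 0;0 2.3 0 0 0 0;0 2.5 0 0 0 0;0 2.5 3 0 0 0;0 2.5 7 0 0 0;0 2.5 11 0 0 0;0 2.5 15 0 0 0;0 2.5 18 0 0 0"

```text
time: 8.02
tool_pos: [571.6, 19.0, 190.4]
tcp_rot: [-89.8, -0.0, -89.9]
ft_force: [0.1, -0.4, 1.5]
finger_gap: 40.3
```

>>> move_arm:
  motion: "-1 -4 1 0 0 0;-2 -8 1 0 0 0;-3 -12 1 0 0 0;-4 -16 1 0 0 0;-6 -20 1 0 0 0;-8 -24 1 0 0 0;-10 -28 1 0 0 0;-12 -31 1 0 0 0;-12 -31 1 0 0 0;-12 -31 1 0 0 0"

```text
time: 8.85
tool_pos: [449.2, -293.2, 196.3]
tcp_rot: [-90.0, -0.0, -90.2]
ft_force: [0.8, 0.0, 0.4]
finger_gap: 40.1
```

```bash
python3 - <<'E'
from h import *
s=cam(); im=s["image"]
c=im[190:310,220:440]; cv2.imwrite("pics/crop6.png",cv2.resize(c,None,fx=3.6,fy=3.6,interpolation=cv2.INTER_CUBIC))
hsv=cv2.cvtColor(im,cv2.COLOR_BGR2HSV)
m=((hsv[...,2]<95)&(hsv[...,1]<110)&(hsv[...,0]<40)).astype(np.uint8);m[:222]=0;m[275:]=0;m[:,:340]=0;m[:,:][:,402:]=0
m=cv2.morphologyEx(m,cv2.MORPH_OPEN,np.ones((5,5)))
c=max(cv2.findContours(m,0,2)[0],key=cv2.contourArea)
Q=ray(s,c.reshape(-1,2),22)[:,:2].astype(np.float32)
print(cv2.minAreaRect(Q),cv2.minEnclosingCircle(Q),cv2.boundingRect(c))
E
```

```text
((566.1012573242188, -46.43962097167969), (24.200593948364258, 46.13529586791992), 63.49128341674805) ((569.5357055664062, -39.55390167236328), 23.12906837463379) (371, 235, 18, 25)
```

View pics/crop6.png

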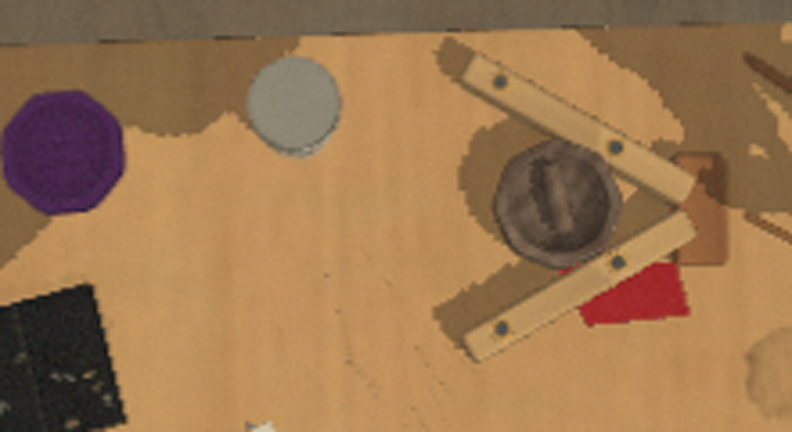

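The mortar spans crop x 494–621 and y 140–267, touching both rails. The jar is still at (294,105). The colour mask caught only part of the mortar because the lighting changed, so I'll use the outline centre. I'll check that number, then hand in.

```bash
python3 - <<'E'
from h import *
s=cam()
f=lambda p:(np.array(p,float)+.5)/3.6-.5+[220,190]
c=ray(s,f([(557.5,203.5)]),22)[0,:2]; print(c,np.linalg.norm(c-[571.1,-35.1]))
if np.linalg.norm(c-[571.1,-35.1])<6: r.hand_in(); print("handed in",readout.sense()["time"])
E
```

```text
[571.01416815 -34.55674488] 0.5499938446637032
the job is handed in; nothing more can be done
the job is handed in; nothing more can be done
```

I slid the brown mortar along the bench into the V stop with the fingers held 40 mm apart as a low cradle. I pushed until the force rose to about 13 N, then backed off, lifted clear and handed the job in just after 9 s on the robot's clock.

- **Mortar:** in the last top view it touches both rails and looks upright. Its outline centre, read by eye, is about 0.5 mm from the computed seat; the calibration is good to about 2 mm.
- **Jar:** it sits at the same pixels as at the start, so it has not visibly moved.
- **Failed check:** my automatic mask of the final mortar caught only part of it because the lighting had changed, so I did not use its result. The centre above comes from the outline in the enlarged crop instead.

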